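Bring the trolley wheel's valve to the top

ROBOT

A 6-joint arm with a two-finger parallel gripper is mounted at the origin on the work surface. World frame = base frame: x ahead of the robot, y to its left, z up, the work surface at z = 0. Lengths are in mm, angles in rad, forces in N, time in s.
With the tool pointing down it reaches from about 275 to 875 mm from the base axis. Payload 12.5 kg.
Tool frame: the origin (TCP) lies between the finger pads; the fingertips stand 19 mm ahead of it and the grasp point (between the pads) is the TCP; x points along the fingers, y is the direction in which the jaws open and shut, and the axes are right-handed (so a half turn about x gives the same grasp; the last joint's range is limited). The gripper opens to 85 mm and grips with 20 to 120 N. Pads are 22 mm wide; open, the fingers measure 114 mm over their backs; the gripper's body (76 mm by 85 mm) begins 54 mm behind the grasp point. The pads swing forward as they close: fully open they stand 13 mm farther back than shut.
Start: joints at [1.261, 0.351, 1.652, -0, 1.139, -0.085], TCP at [122.57, 536.154, 250.29] pointing down, gripper open.
Joint ranges: [-2.75, 2.75], [-0.79, 2.1], [0.01, 2.65], [-1.57, 4.71], [0.07, 3.14], [-2.87, 2.87]. Speed limits (rad/s): [2.22, 2.22, 2.79, 3.14, 3.14, 3.14].

INTERFACE

Orientations are given as a unit quaternion [x, y, z, w].
In Python, from plant import ctrl gives the robot as it stands.
- The arm moves only by the shell command python3 -m crank 'ROWS'. ROWS is JSON, a list of rows, each an object of numbers: "dx", "dy", "dz": the shift along the tool's x, y, z in m; "rx", "ry", "rz": the turn, a rotation vector about the tool's x, y, z in degrees; "fingers": the finger opening in m, from 0 to 0.0854. In form: [{"dx": .., "dy": .., "dz": .., "rx": .., "ry": .., "rz": .., "fingers": ..}, ...]. A call has 1 to 20 rows; each row is the pose to reach, as a shift and turn from the pose commanded when the call began, along the tool's axes at that moment; what a row does not reach only later rows make up. A row lasts 1/8 s, in which the tool goes at most 62.5 mm and 10.7 degrees, less where a joint would pass 70% of its speed; a pose out of reach is approached as far as the arm can. A call with a gripper value outside its range is refused whole. The fingers move at their own pace and stop on an object; the grip force is fixed at half the most. Time passes only in rows, so rows that repeat a pose let the fingers close. It gives the time, the measured TCP pose, the force and the opening at its end, in the units of the state.
- ctrl.get_obs(): the state, without advancing time (a new reading comes with each control period).
- ctrl.snapshot(name): name is "scene" or "side" or "wrist"; returns the picture (400x640x3 uint8, red, green, blue); there is no depth.
- ctrl.get_calibration(name): a dict with "K" (3x3 intrinsics, pixels), "D" ([k1, k2, p1, p2, k3] as OpenCV has them; the pictures are not rectified), "eye" and "rotation" of the camera in the world; the wrist camera has in their place "hand_eye" (4x4, takes a point from camera to tool coordinates, whose origin is the TCP and whose axes are the tool frame's). Camera axes: x right, y up, looking along -z (the intrinsics and any distortion apply to the point x, -y, -z); pixel columns grow to the right and rows downward; lengths in mm; the calibration is good to about 2 mm. A picture is of the moment at which its call begins: read the wrist's pose just before it. get_calibration takes no time and is no camera call.
- ctrl.job_done(): hands the job in, once; it reports no verdict.
The state is a dict: "time_s": time; "joints": joint angles; "joint_vel": joint speeds; "joint_torque": joint torques, N m; "eef_pos": TCP position; "orientation": TCP orientation; "contact_force": force on the tool from outside, world axes, zero at the start; "wrist_torque": the same for the moment, N m; "grip_width": finger opening in mm.
Only numpy, scipy, OpenCV 4.12 (cv2) and the standard library are available. Lean on these libraries where they do the work, as an engineer would, in place of code of your own. Each camera call takes 0.05 s, during which the arm holds its last target.

TASK

The bucket-trolley wheel on the repair stand has fresh sealant in its tyre, which must not settle on the valve: with the fingertips, push the spokes gently, one after another, until the red-capped valve stem is at the very top of the wheel, on the line straight up from the axle to the yellow mark on the stand. Push on the spokes only, never on the tyre or the valve stem, do not strike, squeeze or flick the wheel, and leave everything else on the bench where it stands. Finish with the wheel at rest and the hand clear of it.

Things in the scene. Friction and masses are not known exactly. Their poses are not given: they have to be found in the camera images.
- stand: Fixed stand carrying the wheel: plywood base 380 x 380 x 12 mm, green bars. Origin: centre of the base's underside, on the bench. z up; x horizontal, from the wheel's low edge to its high edge; y left. The wheel leans back, its plane at 40 degrees to the bench: uphill in it is (0.766, 0, 0.643) in this frame, out of its face (-0.643, 0, 0.766). A 12 mm post, 278 mm tall, stands 150 mm along +x and carries the yellow mark.
- axle (a point): On the axle in the wheel's mid plane, 155 mm over the stand's origin. Three fixed green bars, 12 mm thick, centre lines 30 mm in front of the mid plane, run from here out to 190 mm: 60 degrees left of uphill, 60 right of it, and straight downhill. They leave three open windows of 120 degrees: a finger can reach through one to the spokes but cannot pass from one to the next.
- wheel (a joint): Wheel angle: 0 (or a whole turn, 6.283) with the stem at the very top; it starts in the lower part. Positive: the top goes to the stand's left, counter-clockwise seen from the robot. Free for 1.4 turns either side of 0. The axle is stiff and balanced (friction 0.25 N m, some 4 N at 60 mm): the wheel stays where it is left. Hub 44 mm in diameter and 44 mm thick.
- spokes: Six straight grey spokes and rim, turning with the wheel. Origin on the axle in the mid plane, x to the stem, z out of the wheel's face. Spokes 12 mm wide, radius 22 to 108 mm, from 7 mm behind to 15 mm in front of the mid plane, at 30, 90, 150, 210, 270, 330 degrees from the stem. Rim radius 108 to 122 mm, 30 mm thick.
- stem (a point): Middle of the valve stem, 95 mm from the axle, in the mid plane, mid-way between two spokes. The stem is a brass stub with a red cap, 12 mm thick, on the inner side of the rim, reaching inwards to 86 mm radius.
- top_mark (a point): Where the middle of the stem must come: 95 mm uphill from the axle, in the mid plane, fixed on the stand. The yellow mark itself is a bar 34 x 22 x 8 mm farther out on this line, 169 to 203 mm from the axle.
- tyre: The black tyre, fixed to the wheel: round section 40 mm, radius 120 to 160 mm; origin on the axle in the mid plane; its x points to the stem, its z out of the wheel's face to the robot and up.
- valve: The valve stem as a body, fixed to the wheel; origin on the axle, its x points to the stem.
- sealant: Jar, 52 mm in diameter, 85 mm tall, blue cap, standing on the stand's base at the front left. Origin under its centre. Leave alone.
- gauge: Round black tyre gauge, 48 mm in diameter, 18 mm tall, brass nipple, lying on the stand's base at the front right. Origin under its centre. Leave alone.
- sprayer: Clear spray bottle with green head, 84 mm in diameter, 213 mm tall, on the bench. Origin under its centre. Leave alone.
- moulding: Curved white plaster moulding, about 180 x 60 x 55 mm, on the bench. Origin on its underside. Leave alone.
- offcut: Timber offcut 110 x 70 x 22 mm on the bench. Origin under its centre. Leave alone.
- dome: White plaster dome, 84 mm in diameter, 43 mm tall, on the bench. Origin under its centre. Leave alone.
- scraper: Scraper with a wooden handle, 170 mm long, lying on the bench. Origin on its underside. Leave alone.

How it is judged:
By the outcome, as a careful person would: the job done as asked, in the order asked, and still so for the second after the job is handed in, with the robot touching nothing.
It also fails if it takes over 64 s, if anything falls off the work surface, if the arm or the gripper's body presses on something with over 40 N, if the wrist force passes 120 N, or if a joint passes its speed limit or range.

## Working session

There is one attempt and no reset: what is moved stays moved. The work goes in short steps, Python scripts to look and compute and a shell command to move; the robot and the scene stay as the last step left them, time stands still between calls to the robot, and variables do not carry over. Pictures are saved under pics/ and viewed, and the job is handed in when it is done.

```bash
ls; mkdir -p pics; python3 - <<'E'
from plant import ctrl
import cv2
print(ctrl.get_obs())
for n in ["scene","side","wrist"]:
    im=ctrl.snapshot(n); cv2.imwrite(f"pics/{n}0.png",im[:,:,::-1]); print(n,ctrl.get_calibration(n))
E
```

```text
pics
{'time_s': 0.0, 'joints': array([ 1.26145426e+00,  3.51267752e-01,  1.65244530e+00, -1.46179383e-05,
        1.13909935e+00, -8.45796840e-02]), 'joint_vel': array([-6.08937675e-05, -1.93827359e-03,  3.44418582e-04,  4.01827946e-04,
        8.33382368e-04, -9.47702855e-04]), 'joint_torque': array([-1.62428787e-04, -5.06107628e+01, -2.91405988e+01, -1.03549689e-04,
        4.51863380e-03, -1.02666129e-07]), 'eef_pos': array([122.45105144, 535.86855282, 249.73308659]), 'orientation': array([ 0.07887235,  0.70272617, -0.07972   ,  0.70256659]), 'contact_force': array([ 0.50086467,  0.17675867, -0.33106894]), 'wrist_torque': array([-0.01037009, -0.03861121, -0.06970155]), 'grip_width': 85.05958756604312}
scene {'K': array([[369.71983081,   0.        , 326.63718903],
       [  0.        , 369.71983081, 199.39968885],
       [  0.        ,   0.        ,   1.        ]]), 'D': array([-0.04866827,  0.        ,  0.        ,  0.        ,  0.        ]), 'eye': array([1171.78410417, -269.77110527, 1241.19225201]), 'rotation': array([0.23753034, 0.16491407, 0.53727713, 0.79228529])}
side {'K':
[... 266 characters left out ...]
75277104,  1294.44104333]), 'rotation': array([ 0.35591483, -0.02050864, -0.06523371,  0.93201319])}
wrist {'K': array([[282.96198241,   0.        , 314.25403807],
       [  0.        , 282.96198241, 195.6244915 ],
       [  0.        ,   0.        ,   1.        ]]), 'D': array([-0.01174299,  0.        ,  0.        ,  0.        ,  0.        ]), 'hand_eye': array([[-1.26552536e-04,  2.96333424e-01, -9.55084544e-01,
        -1.24143179e+02],
       [ 9.99999948e-01,  3.22002543e-04, -3.25965003e-05,
        -1.02059830e-01],
       [ 2.97880219e-04, -9.55084498e-01, -2.96333449e-01,
        -7.52412309e+01],
       [ 0.00000000e+00,  0.00000000e+00,  0.00000000e+00,
         1.00000000e+00]])}
```

View pics/scene0.png

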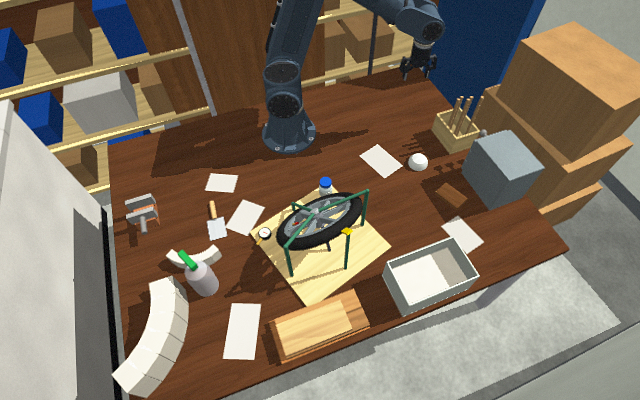

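View pics/side0.png

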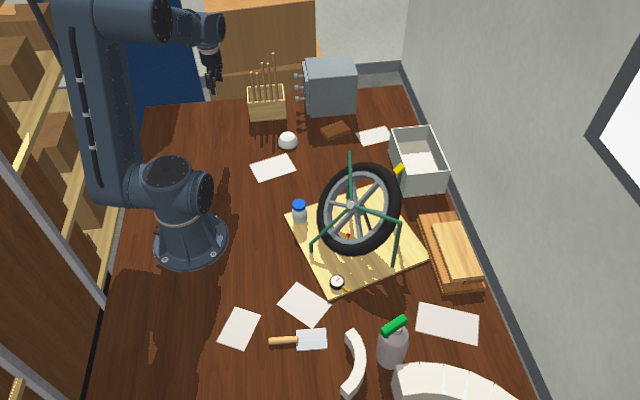

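View pics/wrist0.png

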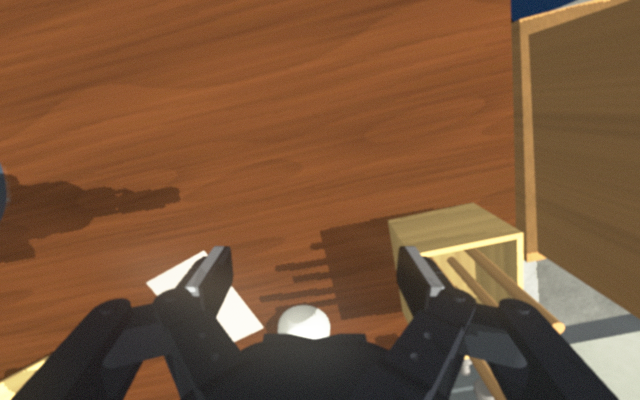

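```bash
python3 - <<'E'
import cv2
a=cv2.imread('pics/side0.png')[140:310,270:440]; b=cv2.imread('pics/scene0.png')[170:310,240:400]
cv2.imwrite('pics/c1.png',cv2.resize(a,(595,595),interpolation=2)); cv2.imwrite('pics/c2.png',cv2.resize(b,(640,560),interpolation=2))
E
```

```text
(no output)
```

View pics/c1.png

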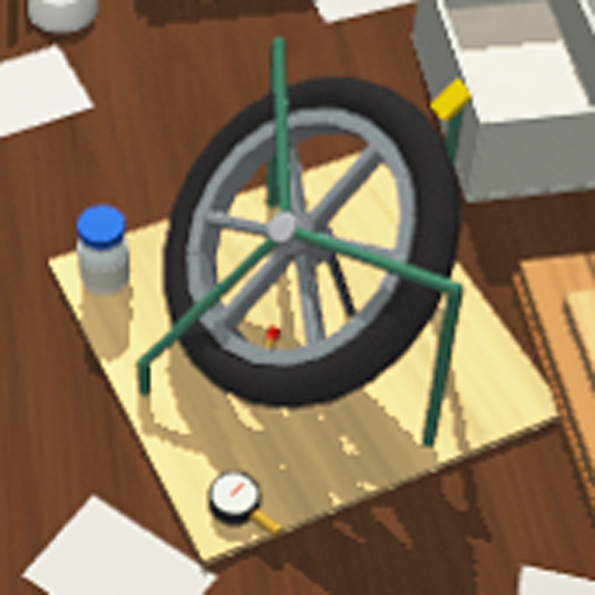

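View pics/c2.png

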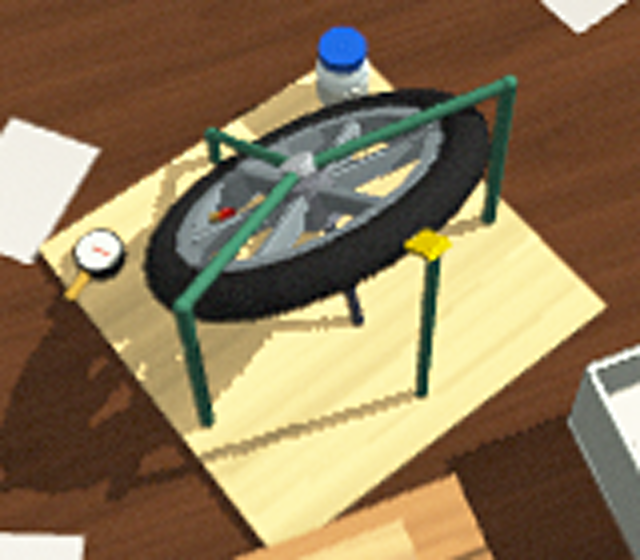

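```bash
cat > h.py <<'E'
import numpy as np, cv2
from scipy.spatial.transform import Rotation as R
from plant import ctrl
def ray(n,uv,pose=None):
    c=ctrl.get_calibration(n)
    p=cv2.undistortPoints(np.array([[uv]],float),c['K'],c['D'])[0,0]
    d=np.array([p[0],-p[1],-1.])
    if n=='wrist':
        o=pose; T=np.eye(4);T[:3,:3]=R.from_quat(o['orientation']).as_matrix();T[:3,3]=o['eef_pos']
        M=T@c['hand_eye']; e=M[:3,3]; d=M[:3,:3]@d
    else:
        e=c['eye']; d=R.from_quat(c['rotation']).as_matrix()@d
    return e,d/np.linalg.norm(d)
def proj(n,P,pose=None):
    c=ctrl.get_calibration(n)
    if n=='wrist':
        o=pose; T=np.eye(4);T[:3,:3]=R.from_quat(o['orientation']).as_matrix();T[:3,3]=o['eef_pos']
        M=T@c['hand_eye']
        q=M[:3,:3].T@(np.array(P)-M[:3,3])
    else: q=R.from_quat(c['rotation']).as_matrix().T@(np.array(P)-c['eye'])
    q=np.array([q[0],-q[1],-q[2]])
    return cv2.projectPoints(q[None],np.zeros(3),np.zeros(3),c['K'],c['D'])[0][0,0]
def plane(r,p0,n): 
    e,d=r; return e+d*(np.dot(np.array(p0)-e,n)/np.dot(d,n))
def onz(r,z): return plane(r,[0,0,z],[0,0,1])
def tri(*rs):
    A=0;b=0
    for e,d in rs:
        Q=np.eye(3)-np.outer(d,d);A=A+Q;b=b+Q@e
    x=np.linalg.solve(A,b)
    return x,[round(float(np.linalg.norm((np.eye(3)-np.outer(d,d))@(x-e))),1) for e,d in rs]
E
python3 - <<'E'
from h import *
np.set_printoptions(precision=1,suppress=True)
s=lambda u,v:ray('side',(270+u/3.5-.35,140+v/3.5-.35)); c=lambda u,v:ray('scene',(240+u/4-.4,170+v/4-.4))
print('yellow',tri(s(450,100),c(428,244)))
print('red',tri(s(273,331),c(226,213)))
print('hub',tri(s(283,226),c(300,160)))
print('barL',tri(s(279,42),c(508,82)));print('barR',tri(s(457,289),c(183,303)));print('barD',tri(s(144,362),c(212,133)))
for n,q in dict(A=s(50,262),B=s(207,562),C=s(557,415),Bc=c(40,245),Dc=c(605,305)).items(): print(n,onz(q,12))
print('postfoot',onz(c(422,395),12),onz(c(207,424),12),onz(s(430,443),12),onz(c(491,221),12))
E
```

```text
yellow (array([697.5, -24.6, 272.7]), [0.7, 0.7])
red (array([ 523. , -136.3,  110.3]), [0.5, 0.5])
hub (array([540.1, -71.2, 181.9]), [2.4, 2.4])
barL (array([566.6, 105.2, 241.3]), [0.2, 0.2])
barR (array([ 660.5, -208.6,  239.3]), [2.5, 2.5])
barD (array([ 404.7, -114.3,   56.8]), [1.4, 1.4])
A [326.9  55.9  12. ]
B [ 437.8 -306.8   12. ]
C [ 787.3 -199.6   12. ]
Bc [ 433.8 -299.8   12. ]
Dc [688.7 168.3  12. ]
postfoot [707.5 -23.3  12. ] [ 662.6 -209.8   12. ] [ 661.6 -213.4   12. ] [568.5 107.8  12. ]
```

```bash
cat >> h.py <<'E'
np.set_printoptions(precision=3,suppress=True)
YAW=None
def frame(yaw):
    Z=R.from_euler('z',yaw).as_matrix()
    return Z@[.766,0,.643],Z@[0,1.,0],Z@[-.643,0,.766]
E
python3 - <<'E'
from h import *
from scipy.optimize import least_squares
# stand-frame points
def sf(a,r,h): return np.array([r*np.cos(a)*.766-h*.643,r*np.sin(a),155+r*np.cos(a)*.643+h*.766])
q=np.pi/3
obs=[(sf(0,186,0),[697.5,-24.6,272.7]),(sf(q,190,30),[566.6,105.2,241.3]),(sf(-q,190,30),[660.5,-208.6,239.3]),(sf(np.pi,190,30),[404.7,-114.3,56.8]),
 ([-190,190,12],[326.9,55.9,12]),([-190,-190,12],[436,-303,12]),([190,-190,12],[787.3,-199.6,12]),([190,190,12],[688.7,168.3,12]),([150,0,12],[707.5,-23.3,12])]
f=lambda p:np.concatenate([R.from_euler('z',p[2]).apply(a)+[p[0],p[1],0]-b for a,b in obs])
s=least_squares(f,[560,-67,.29],loss='soft_l1',f_scale=3); print(s.x); print(s.fun.reshape(-1,3))
O=np.array([s.x[0],s.x[1],155]);u,l,n=frame(s.x[2])
P=np.array([523,-136.3,110.3])-O
print('red u,l,n',P@u,P@l,P@n,np.degrees(np.arctan2(P@l,P@u)))
o=ctrl.get_obs();M=R.from_quat(o['orientation']).as_matrix();print('tool axes\n',M)
for a in (80,100,120,160):
    t=np.radians(a);er=np.cos(t)*u+np.sin(t)*l
    print(a,'er',er,'pos r60',O+60*er)
print('n',n)
E
```

```text
[562.124 -67.602   0.291]
[[ 1.096 -2.078  1.898]
 [-0.513  0.171 -2.235]
 [ 0.113 -1.251 -0.235]
 [-0.46  -0.647 -0.99 ]
 [-1.344  3.917  0.   ]
 [-1.295 -1.17   0.   ]
 [11.392  4.58   0.   ]
 [ 0.842  0.666  0.   ]
 [-1.697 -1.216  0.   ]]
red u,l,n -72.56304555900162 -54.565718777177906 2.5442229692402507 -143.05768728404846
tool axes
 [[-0.     0.223  0.975]
 [-0.001  0.975 -0.223]
 [-1.    -0.001 -0.   ]]
80 er [-0.155  0.982  0.112] pos r60 [552.796  -8.711 161.699]
100 er [-0.41   0.905 -0.112] pos r60 [537.507 -13.296 148.301]
120 er [-0.616  0.72  -0.321] pos r60 [525.187 -24.43  135.71 ]
160 er [-0.788  0.121 -0.604] pos r60 [514.861 -60.35  118.747]
n [-0.616 -0.185  0.766]
```

```bash
cat >> h.py <<'E'
O=np.array([562.1,-67.6,155.]);U,L,N=frame(.291)
def tgt(phi,off,h,r=64,ori=None):
    p=np.radians(phi);er=np.cos(p)*U+np.sin(p)*L;et=-np.sin(p)*U+np.cos(p)*L
    P=O+r*er-off*et+h*N
    q=np.radians(phi if ori is None else ori);er=np.cos(q)*U+np.sin(q)*L;et=-np.sin(q)*U+np.cos(q)*L
    return P,np.stack([-N,-er,et],1)
def rel(ref,t):
    P0,R0=ref;P,M=t
    return np.r_[R0.T@(P-P0)/1000,R.from_matrix(R0.T@M).as_rotvec(degrees=True)]
def cur(o=None):
    o=o or ctrl.get_obs(); return o['eef_pos'],R.from_quat(o['orientation']).as_matrix()
def wheel(P): 
    d=np.array(P)-O; return np.array([np.hypot(d@U,d@L),np.degrees(np.arctan2(d@L,d@U)),d@N])
E
python3 - <<'E'
from h import *
o=ctrl.get_obs();ref=(np.array([122.57,536.15,250.29]),cur()[1])
t=tgt(127,27,115);v=rel(ref,t);print(t[0],v)
for s in np.linspace(0,1,6): print(s,ref[1]@R.from_rotvec(v[3:]*s,degrees=True).as_matrix()[:,0])
print(o['time_s'])
E
```

```text
[459.497 -28.012 232.189] [  0.018  -0.475   0.454 108.127  -3.014  47.024]
0.0 [-0.    -0.001 -1.   ]
0.2 [ 0.075  0.144 -0.987]
0.4 [ 0.196  0.247 -0.949]
0.6000000000000001 [ 0.343  0.291 -0.893]
0.8 [ 0.491  0.269 -0.829]
1.0 [ 0.616  0.184 -0.766]
0.15
```

```bash
python3 -m crank '[{"dx":-0.08,"dy":-0.04,"dz":0.04,"rx":9,"ry":0,"rz":4,"fingers":0},{"dx":-0.08,"dy":-0.08,"dz":0.08,"rx":18,"ry":0,"rz":8,"fingers":0},{"dx":-0.08,"dy":-0.12,"dz":0.12,"rx":27,"ry":-1,"rz":12,"fingers":0},{"dx":-0.08,"dy":-0.16,"dz":0.16,"rx":36,"ry":-1,"rz":16,"fingers":0},{"dx":-0.08,"dy":-0.2,"dz":0.2,"rx":45,"ry":-1,"rz":20,"fingers":0},{"dx":-0.08,"dy":-0.24,"dz":0.24,"rx":54,"ry":-1.5,"rz":24,"fingers":0},{"dx":-0.08,"dy":-0.28,"dz":0.28,"rx":63,"ry":-2,"rz":27.5,"fingers":0},{"dx":-0.08,"dy":-0.32,"dz":0.32,"rx":72,"ry":-2,"rz":31.5,"fingers":0},{"dx":-0.08,"dy":-0.36,"dz":0.35,"rx":81,"ry":-2,"rz":35,"fingers":0},{"dx":-0.08,"dy":-0.4,"dz":0.39,"rx":90,"ry":-2.5,"rz":39,"fingers":0},{"dx":-0.06,"dy":-0.44,"dz":0.42,"rx":99,"ry":-3,"rz":43,"fingers":0},{"dx":-0.03,"dy":-0.475,"dz":0.454,"rx":108,"ry":-3,"rz":47,"fingers":0},{"dx":0.0,"dy":-0.475,"dz":0.454,"rx":108,"ry":-3,"rz":47,"fingers":0},{"dx":0.018,"dy":-0.475,"dz":0.454,"rx":108,"ry":-3,"rz":47,"fingers":0},{"dx":0.018,"dy":-0.475,"dz":0.454,"rx":108,"ry":-3,"rz":47,"fingers":0},{"dx":0.018,"dy":-0.475,"dz":0.454,"rx":108,"ry":-3,"rz":47,"fingers":0}]'
python3 - <<'E'
from h import *
o=ctrl.get_obs();print(o['joints'],o['contact_force'],o['grip_width'])
im=ctrl.snapshot('wrist');cv2.imwrite('pics/w1.png',im[:,:,::-1])
print(wheel(o['eef_pos']),o['eef_pos'],rel(cur(o),tgt(127,27,115)))
E
```

```text
time_s: 2.15
eef_pos: [459.6, -28.1, 233.1]
orientation: [0.831, 0.258, -0.354, 0.343]
contact_force: [-0.6, 0.1, -0.3]
grip_width: 0.4
[-0.383  0.034  2.274  1.054  0.481 -0.627] [-0.557  0.14  -0.285] 0.4211590518501872
[ 69.207 103.655 115.679] [459.578 -28.103 233.089] [ 0.001 -0.     0.     0.122 -0.097  0.016]
```

View pics/w1.png

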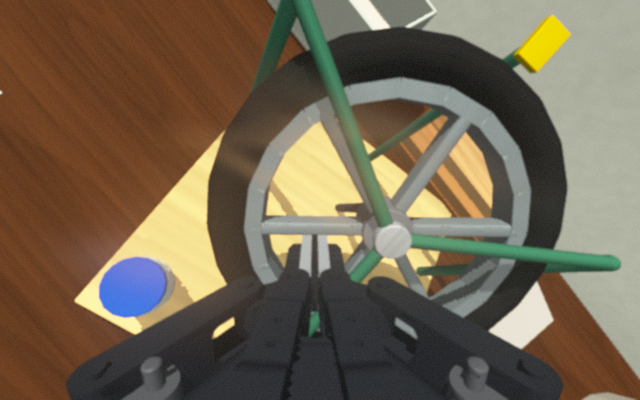

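```bash
cat >> h.py <<'E'
def pt(phi,r,h): p=np.radians(phi);return O+r*(np.cos(p)*U+np.sin(p)*L)+h*N
def overlay(n,im,o,stem,tips=[]):
    im=im[:,:,::-1].copy()
    for k in range(6):
        a=stem+30+60*k
        q=[tuple(np.round(proj(n,pt(a,r,15),o)).astype(int)) for r in (30,108)]
        cv2.line(im,*[tuple(map(int,x)) for x in q],(0,0,255),1)
    for a in (60,-60,180):
        q=[tuple(map(int,np.round(proj(n,pt(a,r,36),o)))) for r in (0,190)]
        cv2.line(im,*q,(255,0,255),1)
    for r,c in ((86,(0,255,255)),(101,(0,255,255))): cv2.circle(im,tuple(map(int,proj(n,pt(stem,r,0),o))),2,c,-1)
    for P,M,d in tips:
        q=np.array([proj(n,P+M@np.array([d,y,z]),o) for y,z in ((-14.5,-11),(14.5,-11),(14.5,11),(-14.5,11))])
        cv2.polylines(im,[np.round(q).astype(np.int32)],True,(0,255,0),1)
    return im
E
python3 - <<'E'
from h import *
o=ctrl.get_obs()
im=cv2.imread('pics/w1.png')[:,:,::-1]
P,M=cur(o)
v=overlay('wrist',im,o,-143,[(P,M,19),(*tgt(127,27,15),19)])
cv2.imwrite('pics/w1o.png',v)
for n in('side','scene'):
    v=overlay(n,cv2.imread(f'pics/{n}0.png')[:,:,::-1],None,-143)
    y,x=(140,270) if n=='side' else (170,240)
    cv2.imwrite(f'pics/{n}o.png',cv2.resize(v[y:y+170,x:x+170],(595,595)))
E
```

```text
(no output)
```

View pics/w1o.png

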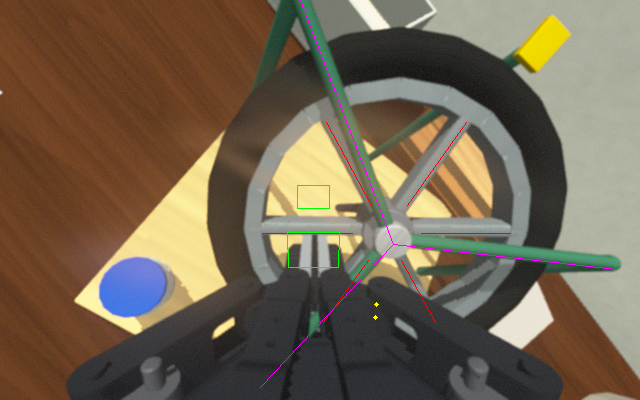

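View pics/sideo.png

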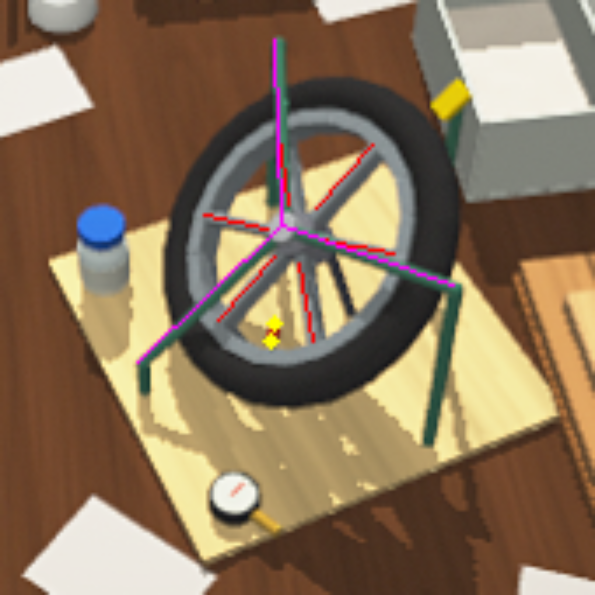

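```bash
python3 -m crank '[{"dx":0.02},{"dx":0.04},{"dx":0.055},{"dx":0.065},{"dx":0.075},{"dx":0.085},{"dx":0.095},{"dx":0.1},{"dx":0.1},{"dx":0.1}]' 
python3 - <<'E'
from h import *
o=ctrl.get_obs();print(o['contact_force'],o['grip_width'],wheel(o['eef_pos']),rel(cur(o),tgt(127,27,15)))
for n in ('wrist','side'):
    im=ctrl.snapshot(n);cv2.imwrite(f'pics/{n}2.png',im[:,:,::-1] if n=='wrist' else cv2.resize(im[120:300,240:460,::-1],(770,630))[:600])
E
```

```text
[-0.129 -0.365  1.476] -0.37904919519322955 [ 69.147 103.53  115.778] [ 0.101 -0.001  0.001  0.138 -0.108 -0.012]validation failed for argument at $[0]...
```

View pics/wrist2.png

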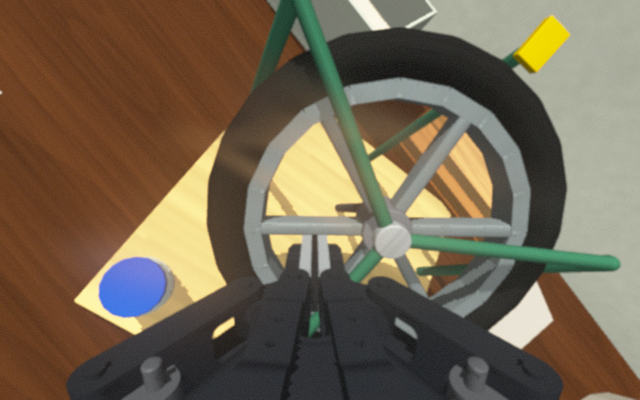

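View pics/side2.png

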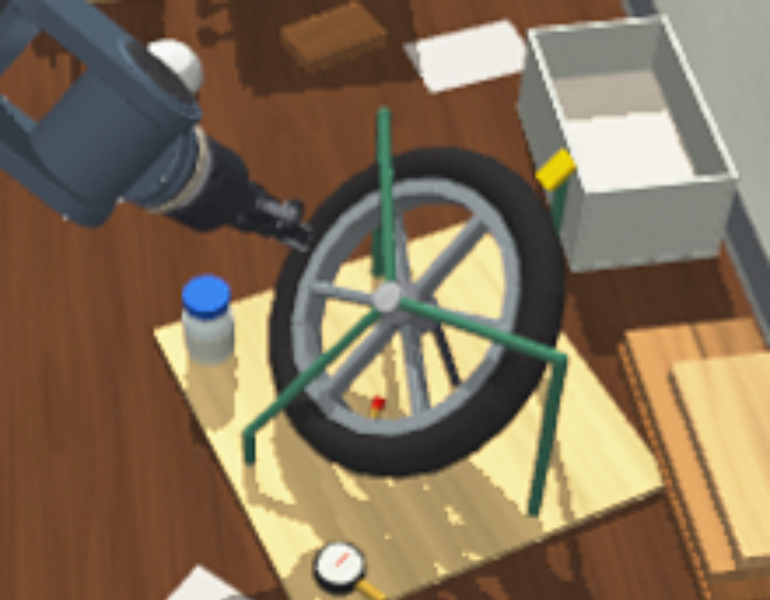

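```bash
python3 -m crank '[{"dx":0.02,"dy":0,"dz":0,"rx":0,"ry":0,"rz":0,"fingers":0},{"dx":0.04,"dy":0,"dz":0,"rx":0,"ry":0,"rz":0,"fingers":0},{"dx":0.055,"dy":0,"dz":0,"rx":0,"ry":0,"rz":0,"fingers":0},{"dx":0.07,"dy":0,"dz":0,"rx":0,"ry":0,"rz":0,"fingers":0},{"dx":0.08,"dy":0,"dz":0,"rx":0,"ry":0,"rz":0,"fingers":0},{"dx":0.09,"dy":0,"dz":0,"rx":0,"ry":0,"rz":0,"fingers":0},{"dx":0.1,"dy":0,"dz":0,"rx":0,"ry":0,"rz":0,"fingers":0},{"dx":0.1,"dy":0,"dz":0,"rx":0,"ry":0,"rz":0,"fingers":0}]' 
python3 - <<'E'
from h import *
o=ctrl.get_obs();print(o['contact_force'],o['grip_width'],wheel(o['eef_pos']),rel(cur(o),tgt(127,27,15)))
for n in ('wrist','side'):
    im=ctrl.snapshot(n);cv2.imwrite(f'pics/{n}3.png',im[:,:,::-1] if n=='wrist' else cv2.resize(im[120:300,240:460,::-1],(770,630))[:600])
# rows for push 1: 127 -> 171, contact at off 17
ref=tgt(127,27,15)
for phi,off in [(127,22),(127,17)]+[(a,16) for a in (129,132,135,138,141,144,147,150,153,156,159,162,165,168,171)]:
    v=rel(ref,tgt(phi,off,15)); print(phi,v[:3].round(4),v[3:].round(1))
E
```

```text
time_s: 3.3
eef_pos: [521.1, -9.3, 155.9]
orientation: [0.831, 0.258, -0.354, 0.343]
contact_force: [0.3, 0.2, 0.1]
grip_width: -0.1
[0.296 0.247 0.059] -0.12398422893523543 [ 69.624 103.895  15.158] [ 0.     0.     0.     0.108 -0.093  0.061]
127 [ 0.    -0.     0.005] [ 0. -0. -0.]
127 [ 0.   -0.    0.01] [ 0. -0. -0.]
129 [ 0.    -0.001  0.013] [-2. -0. -0.]
132 [ 0.    -0.001  0.017] [-5. -0. -0.]
135 [ 0.    -0.002  0.02 ] [-8. -0. -0.]
138 [ 0.    -0.002  0.024] [-11.  -0.  -0.]
141 [ 0.    -0.002  0.027] [-14.  -0.  -0.]
144 [ 0.    -0.002  0.03 ] [-17.  -0.  -0.]
147 [ 0.    -0.002  0.034] [-20.  -0.  -0.]
150 [ 0.    -0.001  0.037] [-23.  -0.  -0.]
153 [ 0.    -0.001  0.041] [-26.  -0.  -0.]
156 [0.    0.    0.044] [-29.  -0.  -0.]
159 [0.    0.001 0.047] [-32.  -0.  -0.]
162 [0.    0.002 0.051] [-35.  -0.  -0.]
165 [0.    0.004 0.054] [-38.  -0.  -0.]
168 [0.    0.005 0.057] [-41.  -0.  -0.]
171 [0.    0.007 0.06 ] [-44.  -0.  -0.]
```

View pics/wrist3.png

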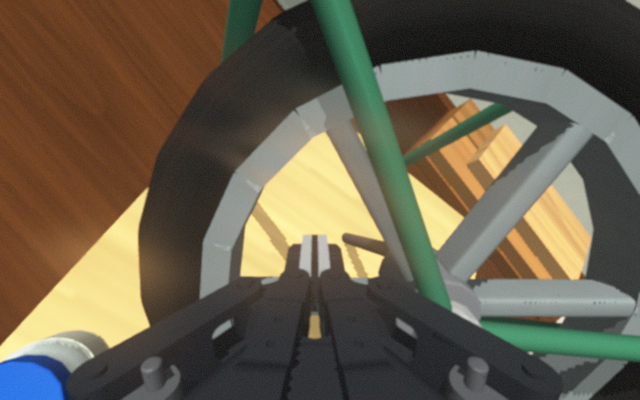

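View pics/side3.png

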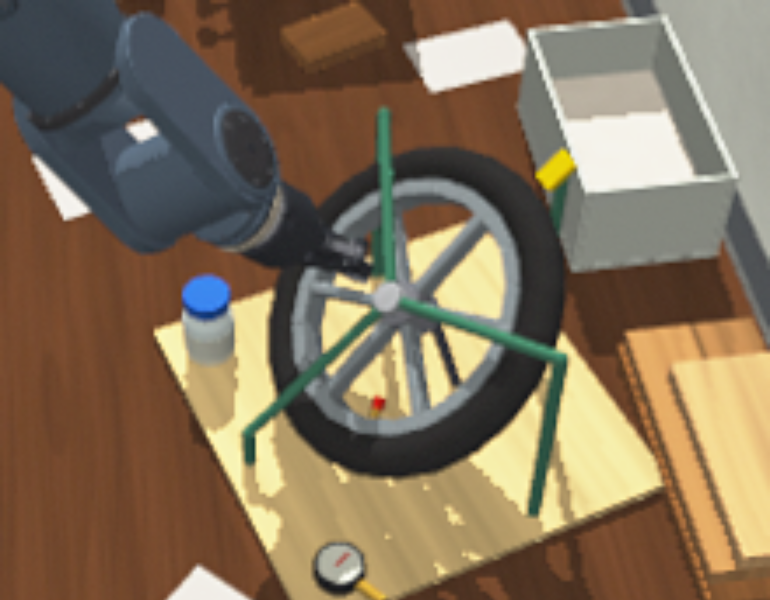

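```bash
python3 -m crank '[{"dx":0,"dy":0,"dz":0.003,"rx":0,"ry":0,"rz":0,"fingers":0},{"dx":0,"dy":0,"dz":0.005,"rx":0,"ry":0,"rz":0,"fingers":0},{"dx":0,"dy":0,"dz":0.007,"rx":0,"ry":0,"rz":0,"fingers":0},{"dx":0,"dy":0,"dz":0.009,"rx":0,"ry":0,"rz":0,"fingers":0},{"dx":0,"dy":-0.0005,"dz":0.011,"rx":-1,"ry":0,"rz":0,"fingers":0},{"dx":0,"dy":-0.001,"dz":0.013,"rx":-2,"ry":0,"rz":0,"fingers":0},{"dx":0,"dy":-0.001,"dz":0.015,"rx":-3.5,"ry":0,"rz":0,"fingers":0},{"dx":0,"dy":-0.001,"dz":0.017,"rx":-5,"ry":0,"rz":0,"fingers":0},{"dx":0,"dy":-0.002,"dz":0.02,"rx":-8,"ry":0,"rz":0,"fingers":0},{"dx":0,"dy":-0.002,"dz":0.024,"rx":-11,"ry":0,"rz":0,"fingers":0},{"dx":0,"dy":-0.002,"dz":0.024,"rx":-11,"ry":0,"rz":0,"fingers":0}]' 
python3 - <<'E'
from h import *
o=ctrl.get_obs();M=cur(o)[1];print('tool force',M.T@o['contact_force'],o['wrist_torque'],o['grip_width'],wheel(o['eef_pos']),rel(cur(o),tgt(138,16,15)))
for n in ('side',):
    im=ctrl.snapshot(n);cv2.imwrite(f'pics/{n}4.png',im[:,:,::-1] if n=='wrist' else cv2.resize(im[120:300,240:460,::-1],(770,630))[:600])
E
```

```text
time_s: 4.78
eef_pos: [509.4, -26.7, 142.3]
orientation: [0.794, 0.291, -0.328, 0.421]
contact_force: [-0.3, 0.2, 0.2]
grip_width: -0.1
tool force [-0.296 -0.284 -0.19 ] [-0.022  0.146  0.024] -0.09444161797978437 [ 66.17  124.869  15.157] [ 0.     0.    -0.001  0.077 -0.017  0.05 ]
```

View pics/side4.png

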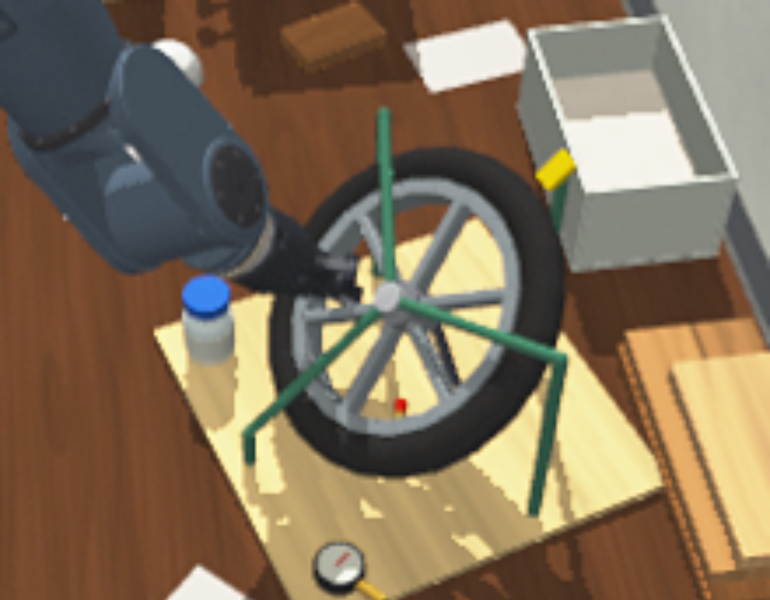

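```bash
cat >> h.py <<'E'
def red(n,im,o=None):
    h=im.astype(int);m=(h[:,:,0]>140)&(h[:,:,1]<90)&(h[:,:,2]<90)
    k,lab,st,ce=cv2.connectedComponentsWithStats(m.astype(np.uint8))
    out=[]
    for i in range(1,k):
        w=wheel(plane(ray(n,ce[i],o),O,N))
        if st[i,4]>=3 and 70<w[0]<110: out.append((int(st[i,4]),ce[i].round(1).tolist(),w.round(1).tolist()))
    return out
E
python3 - <<'E'
from h import *
print(red('side',cv2.imread('pics/side0.png')[:,:,::-1]),red('scene',cv2.imread('pics/scene0.png')[:,:,::-1]))
for n in('side','scene'): print(n,red(n,ctrl.snapshot(n)))
ref=tgt(138,16,15)
for a in range(141,172,3):
    v=rel(ref,tgt(a,16,15)); print(a,v[:3].round(4),v[3:].round(1))
E
```

```text
[(9, [347.3, 234.8], [92.7, -144.2, 0.0])] [(4, [296.0, 222.5], [97.0, -148.1, -0.0])]
side [(10, [354.1, 235.2], [92.1, -127.8, 0.0])]
scene [(8, [293.8, 226.8], [94.1, -130.9, -0.0])]
141 [-0.    -0.001  0.003] [-3.  0. -0.]
144 [-0.    -0.001  0.007] [-6.  0. -0.]
147 [-0.    -0.002  0.01 ] [-9.  0. -0.]
150 [-0.    -0.002  0.014] [-12.   0.  -0.]
153 [-0.    -0.002  0.017] [-15.   0.  -0.]
156 [-0.    -0.002  0.021] [-18.   0.  -0.]
159 [-0.    -0.002  0.024] [-21.   0.  -0.]
162 [-0.    -0.001  0.027] [-24.   0.  -0.]
165 [-0.    -0.     0.031] [-27.   0.  -0.]
168 [-0.     0.001  0.034] [-30.   0.  -0.]
171 [-0.     0.002  0.037] [-33.   0.  -0.]
```

```bash
python3 -m crank '[{"dx":0,"dy":-0.0005,"dz":0.0017,"rx":-1.5,"ry":0,"rz":0,"fingers":0},{"dx":0,"dy":-0.001,"dz":0.0035,"rx":-3,"ry":0,"rz":0,"fingers":0},{"dx":0,"dy":-0.001,"dz":0.005,"rx":-4.5,"ry":0,"rz":0,"fingers":0},{"dx":0,"dy":-0.001,"dz":0.007,"rx":-6,"ry":0,"rz":0,"fingers":0},{"dx":0,"dy":-0.002,"dz":0.0085,"rx":-7.5,"ry":0,"rz":0,"fingers":0},{"dx":0,"dy":-0.002,"dz":0.010,"rx":-9,"ry":0,"rz":0,"fingers":0},{"dx":0,"dy":-0.002,"dz":0.014,"rx":-12,"ry":0,"rz":0,"fingers":0},{"dx":0,"dy":-0.002,"dz":0.017,"rx":-15,"ry":0,"rz":0,"fingers":0},{"dx":0,"dy":-0.002,"dz":0.021,"rx":-18,"ry":0,"rz":0,"fingers":0},{"dx":0,"dy":-0.002,"dz":0.024,"rx":-21,"ry":0,"rz":0,"fingers":0},{"dx":0,"dy":-0.001,"dz":0.0257,"rx":-22.5,"ry":0,"rz":0,"fingers":0},{"dx":0,"dy":-0.001,"dz":0.027,"rx":-24,"ry":0,"rz":0,"fingers":0},{"dx":0,"dy":-0.0005,"dz":0.029,"rx":-25.5,"ry":0,"rz":0,"fingers":0},{"dx":0,"dy":0,"dz":0.031,"rx":-27,"ry":0,"rz":0,"fingers":0}]' 
python3 - <<'E'
from h import *
o=ctrl.get_obs();M=cur(o)[1];print('tool force',M.T@o['contact_force'],o['wrist_torque'],o['grip_width'],wheel(o['eef_pos']),rel(cur(o),tgt(165,16,15)))
for n in ('side','scene'):
    im=ctrl.snapshot(n);print(n,red(n,im));
    if n=='side':cv2.imwrite(f'pics/{n}5.png',cv2.resize(im[120:300,240:460,::-1],(770,630))[:600])
im=ctrl.snapshot('wrist');cv2.imwrite('pics/w5.png',im[:,:,::-1])
E
```

```text
time_s: 6.68
eef_pos: [500.9, -53.0, 129.1]
orientation: [0.673, 0.36, -0.251, 0.595]
contact_force: [-1.9, 4.9, 2.4]
grip_width: -0.2
tool force [-2.093 -0.17  -5.337] [0.422 0.225 0.46 ] -0.15546581537655452 [ 66.31  151.593  15.187] [ 0.     0.    -0.001  0.18  -0.093  0.017]
side [(8, [365.2, 231.2], [91.6, -101.5, 0.0])]
scene [(4, [293.5, 232.0], [93.2, -105.5, 0.0])]
```

View pics/side5.png

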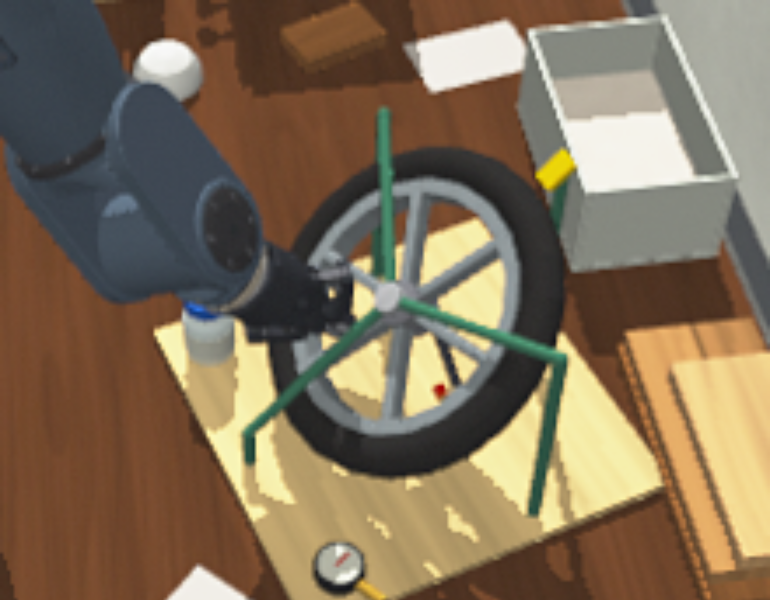

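View pics/w5.png

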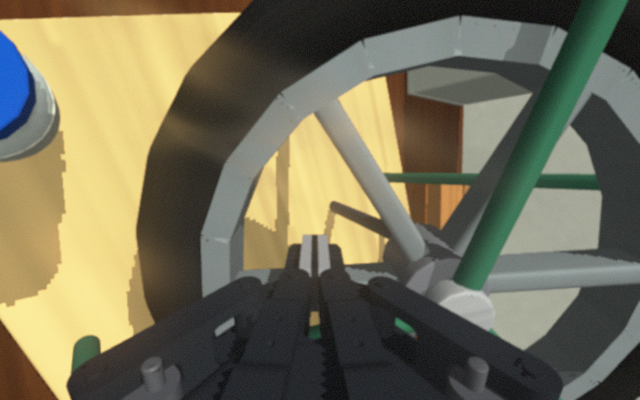

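```bash
python3 - <<'E'
from h import *
ref=tgt(165,16,15)
for a in [(166.5,16,15),(168,16,15),(168,20,15),(168,20,45),(168,20,80)]+[(p,22,80) for p in (158,148,138,128,118,111)]:
    v=rel(ref,tgt(*a)); print(a,v[:3].round(4),v[3:].round(1))
E
```

```text
(166.5, 16, 15) [-0.    -0.     0.002] [-1.5 -0.  -0. ]
(168, 16, 15) [-0.    -0.001  0.003] [-3. -0. -0.]
(168, 20, 15) [-0.    -0.001 -0.001] [-3. -0. -0.]
(168, 20, 45) [-0.03  -0.001 -0.001] [-3. -0. -0.]
(168, 20, 80) [-0.065 -0.001 -0.001] [-3. -0. -0.]
(158, 22, 80) [-0.065  0.003 -0.014] [ 7. -0. -0.]
(148, 22, 80) [-0.065  0.009 -0.024] [17. -0. -0.]
(138, 22, 80) [-0.065  0.017 -0.033] [27. -0. -0.]
(128, 22, 80) [-0.065  0.026 -0.04 ] [37. -0. -0.]
(118, 22, 80) [-0.065  0.036 -0.046] [47. -0. -0.]
(111, 22, 80) [-0.065  0.044 -0.049] [54. -0. -0.]
```

```bash
python3 -m crank '[{"dx":0,"dy":0,"dz":0.002,"rx":-1.5,"ry":0,"rz":0,"fingers":0},{"dx":0,"dy":0,"dz":0.003,"rx":-3,"ry":0,"rz":0,"fingers":0},{"dx":0,"dy":0,"dz":0.003,"rx":-3,"ry":0,"rz":0,"fingers":0},{"dx":0,"dy":0,"dz":-0.002,"rx":-3,"ry":0,"rz":0,"fingers":0},{"dx":-0.015,"dy":0,"dz":-0.002,"rx":-3,"ry":0,"rz":0,"fingers":0},{"dx":-0.04,"dy":0,"dz":-0.002,"rx":-3,"ry":0,"rz":0,"fingers":0},{"dx":-0.065,"dy":0,"dz":-0.002,"rx":-3,"ry":0,"rz":0,"fingers":0},{"dx":-0.065,"dy":0.003,"dz":-0.014,"rx":7,"ry":0,"rz":0,"fingers":0},{"dx":-0.065,"dy":0.009,"dz":-0.024,"rx":17,"ry":0,"rz":0,"fingers":0},{"dx":-0.065,"dy":0.017,"dz":-0.033,"rx":27,"ry":0,"rz":0,"fingers":0},{"dx":-0.065,"dy":0.026,"dz":-0.04,"rx":37,"ry":0,"rz":0,"fingers":0},{"dx":-0.065,"dy":0.036,"dz":-0.046,"rx":47,"ry":0,"rz":0,"fingers":0},{"dx":-0.065,"dy":0.044,"dz":-0.049,"rx":54,"ry":0,"rz":0,"fingers":0},{"dx":-0.065,"dy":0.044,"dz":-0.049,"rx":54,"ry":0,"rz":0,"fingers":0}]' 
python3 - <<'E'
from h import *
o=ctrl.get_obs();M=cur(o)[1];print('tool force',M.T@o['contact_force'],o['joints'],wheel(o['eef_pos']),rel(cur(o),tgt(111,22,15)))
for n in ('side','scene'):
    im=ctrl.snapshot(n);print(n,red(n,im));
o=ctrl.get_obs();im=ctrl.snapshot('wrist');cv2.imwrite('pics/w6.png',im[:,:,::-1]);cv2.imwrite('pics/w6o.png',overlay('wrist',im,o,-99,[(*tgt(111,22,15),19)]))
E
```

```text
time_s: 8.57
eef_pos: [491.6, -18.4, 215.1]
orientation: [0.871, 0.206, -0.386, 0.225]
contact_force: [0.8, -0.6, 0.5]
grip_width: -0.1
tool force [ 0.02   1.016 -0.411] [-0.321  0.129  2.229  1.148  0.419 -0.405] [67.414 91.88  80.374] [ 0.065 -0.     0.     0.191 -0.106  0.003]
side [(9, [366.4, 230.7], [92.2, -98.7, -0.0])]
scene []
```

View pics/w6o.png

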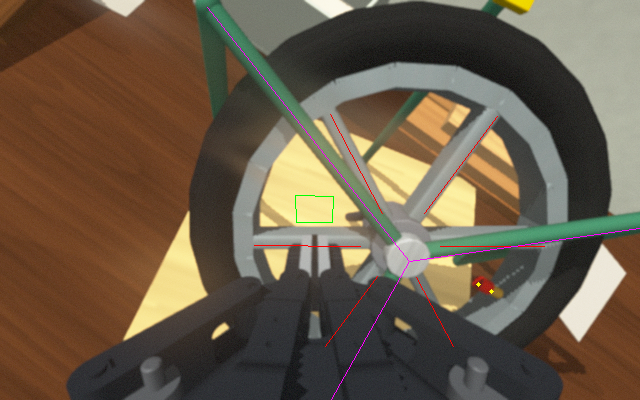

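```bash
python3 -m crank '[{"dx":0.01,"dy":0,"dz":-0.003,"rx":0,"ry":0,"rz":0,"fingers":0},{"dx":0.025,"dy":0,"dz":-0.003,"rx":0,"ry":0,"rz":0,"fingers":0},{"dx":0.035,"dy":0,"dz":-0.003,"rx":0,"ry":0,"rz":0,"fingers":0},{"dx":0.045,"dy":0,"dz":-0.003,"rx":0,"ry":0,"rz":0,"fingers":0},{"dx":0.055,"dy":0,"dz":-0.003,"rx":0,"ry":0,"rz":0,"fingers":0},{"dx":0.065,"dy":0,"dz":-0.003,"rx":0,"ry":0,"rz":0,"fingers":0},{"dx":0.065,"dy":0,"dz":-0.003,"rx":0,"ry":0,"rz":0,"fingers":0}]' 
python3 - <<'E'
from h import *
o=ctrl.get_obs();M=cur(o)[1];print('tool force',M.T@o['contact_force'],wheel(o['eef_pos']),rel(cur(o),tgt(111,25,15)))
im=ctrl.snapshot('side');print(red('side',im));
im=ctrl.snapshot('wrist');cv2.imwrite('pics/w7.png',im[:,:,::-1])
ref=tgt(111,25,15)
for a in [(111,20,15)]+[(p,16,15) for p in range(111,170,3)]:
    v=rel(ref,tgt(*a)); print(a[0],v[1:3].round(4),v[3].round(1))
E
```

```text
time_s: 9.6
eef_pos: [532.9, -4.5, 165.6]
orientation: [0.87, 0.207, -0.387, 0.224]
contact_force: [-0.1, -0.0, -0.0]
grip_width: -0.2
tool force [-0.061 -0.049  0.122] [68.834 90.596 14.417] [-0.001  0.001 -0.001  0.108  0.013  0.13 ]
[(9, [366.4, 230.7], [92.2, -98.7, -0.0])]
111 [-0.     0.005] 0.0
111 [-0.     0.009] 0.0
114 [-0.001  0.012] -3.0
117 [-0.001  0.016] -6.0
120 [-0.002  0.019] -9.0
123 [-0.002  0.023] -12.0
126 [-0.002  0.026] -15.0
129 [-0.002  0.03 ] -18.0
132 [-0.002  0.033] -21.0
135 [-0.001  0.036] -24.0
138 [-0.    0.04] -27.0
141 [0.001 0.043] -30.0
144 [0.002 0.046] -33.0
147 [0.003 0.05 ] -36.0
150 [0.004 0.053] -39.0
153 [0.006 0.056] -42.0
156 [0.007 0.059] -45.0
159 [0.009 0.062] -48.0
162 [0.011 0.065] -51.0
165 [0.013 0.067] -54.0
168 [0.016 0.07 ] -57.0
```

View pics/w7.png

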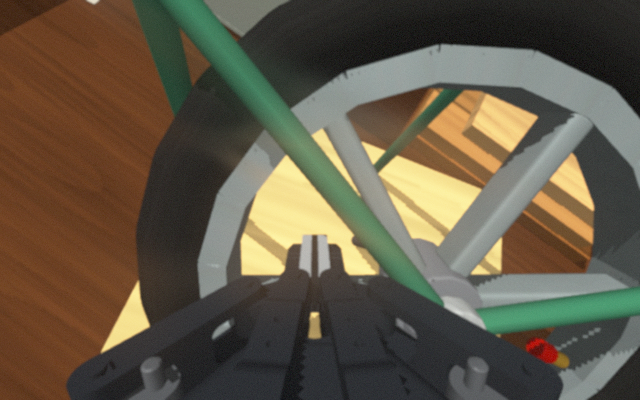

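```bash
python3 -m crank '[{"dx":0,"dy":0,"dz":0.002,"rx":0,"ry":0,"rz":0,"fingers":0},{"dx":0,"dy":0,"dz":0.004,"rx":0,"ry":0,"rz":0,"fingers":0},{"dx":0,"dy":0,"dz":0.0055,"rx":0,"ry":0,"rz":0,"fingers":0},{"dx":0,"dy":0,"dz":0.007,"rx":0,"ry":0,"rz":0,"fingers":0},{"dx":0,"dy":0,"dz":0.0085,"rx":0,"ry":0,"rz":0,"fingers":0},{"dx":0,"dy":0,"dz":0.010,"rx":-1.2,"ry":0,"rz":0,"fingers":0},{"dx":0,"dy":-0.001,"dz":0.012,"rx":-3,"ry":0,"rz":0,"fingers":0},{"dx":0,"dy":-0.001,"dz":0.014,"rx":-4.5,"ry":0,"rz":0,"fingers":0},{"dx":0,"dy":-0.001,"dz":0.016,"rx":-6,"ry":0,"rz":0,"fingers":0},{"dx":0,"dy":-0.002,"dz":0.019,"rx":-9,"ry":0,"rz":0,"fingers":0},{"dx":0,"dy":-0.002,"dz":0.023,"rx":-12,"ry":0,"rz":0,"fingers":0},{"dx":0,"dy":-0.002,"dz":0.026,"rx":-15,"ry":0,"rz":0,"fingers":0},{"dx":0,"dy":-0.002,"dz":0.03,"rx":-18,"ry":0,"rz":0,"fingers":0},{"dx":0,"dy":-0.002,"dz":0.033,"rx":-21,"ry":0,"rz":0,"fingers":0},{"dx":0,"dy":-0.001,"dz":0.036,"rx":-24,"ry":0,"rz":0,"fingers":0},{"dx":0,"dy":0,"dz":0.04,"rx":-27,"ry":0,"rz":0,"fingers":0},{"dx":0,"dy":0.0005,"dz":0.042,"rx":-28.5,"ry":0,"rz":0,"fingers":0},{"dx":0,"dy":0.001,"dz":0.043,"rx":-30,"ry":0,"rz":0,"fingers":0}]' 
python3 - <<'E'
from h import *
o=ctrl.get_obs();M=cur(o)[1];print('tool force',M.T@o['contact_force'],wheel(o['eef_pos']),rel(cur(o),tgt(141,16,15)))
im=ctrl.snapshot('side');print(red('side',im))
ref=tgt(141,16,15)
for a in [(p,16,15) for p in range(144,172,3)]+[(168,21,15)]+[(p,25,80) for p in (158,148,138,128,118,111)]:
    v=rel(ref,tgt(*a)); print(a[0],v[1:3].round(4),v[3].round(1))
E
```

```text
time_s: 11.95
eef_pos: [508.5, -29.2, 141.0]
orientation: [0.783, 0.3, -0.32, 0.442]
contact_force: [0.0, 3.3, 3.6]
grip_width: 0.3
tool force [-2.096  0.4   -4.351] [ 65.657 127.384  15.242] [ 0.    -0.    -0.001  0.16  -0.089  0.025]
[(9, [376.9, 217.7], [89.8, -65.2, -0.0])]
144 [-0.001  0.003] -3.0
147 [-0.001  0.007] -6.0
150 [-0.002  0.01 ] -9.0
153 [-0.002  0.014] -12.0
156 [-0.002  0.017] -15.0
159 [-0.002  0.021] -18.0
162 [-0.002  0.024] -21.0
165 [-0.001  0.027] -24.0
168 [-0.     0.031] -27.0
171 [0.001 0.034] -30.0
168 [-0.003  0.026] -27.0
158 [-0.004  0.011] -17.0
148 [-0.003 -0.001] -7.0
138 [ 0.001 -0.012] 3.0
128 [ 0.007 -0.023] 13.0
118 [ 0.015 -0.032] 23.0
111 [ 0.021 -0.038] 30.0
```

```bash
python3 -m crank '[{"dx":0,"dy":0,"dz":0.0015,"rx":-1.5,"ry":0,"rz":0,"fingers":0},{"dx":0,"dy":-0.001,"dz":0.003,"rx":-3,"ry":0,"rz":0,"fingers":0},{"dx":0,"dy":-0.001,"dz":0.005,"rx":-4.5,"ry":0,"rz":0,"fingers":0},{"dx":0,"dy":-0.001,"dz":0.007,"rx":-6,"ry":0,"rz":0,"fingers":0},{"dx":0,"dy":-0.002,"dz":0.01,"rx":-9,"ry":0,"rz":0,"fingers":0},{"dx":0,"dy":-0.002,"dz":0.014,"rx":-12,"ry":0,"rz":0,"fingers":0},{"dx":0,"dy":-0.002,"dz":0.017,"rx":-15,"ry":0,"rz":0,"fingers":0},{"dx":0,"dy":-0.002,"dz":0.021,"rx":-18,"ry":0,"rz":0,"fingers":0},{"dx":0,"dy":-0.002,"dz":0.024,"rx":-21,"ry":0,"rz":0,"fingers":0},{"dx":0,"dy":-0.0015,"dz":0.0257,"rx":-22.5,"ry":0,"rz":0,"fingers":0},{"dx":0,"dy":-0.001,"dz":0.027,"rx":-24,"ry":0,"rz":0,"fingers":0},{"dx":0,"dy":-0.0005,"dz":0.029,"rx":-25.5,"ry":0,"rz":0,"fingers":0},{"dx":0,"dy":0,"dz":0.031,"rx":-27,"ry":0,"rz":0,"fingers":0},{"dx":0,"dy":0,"dz":0.031,"rx":-27,"ry":0,"rz":0,"fingers":0},{"dx":0,"dy":-0.003,"dz":0.026,"rx":-27,"ry":0,"rz":0,"fingers":0},{"dx":-0.015,"dy":-0.003,"dz":0.026,"rx":-27,"ry":0,"rz":0,"fingers":0},{"dx":-0.04,"dy":-0.003,"dz":0.026,"rx":-27,"ry":0,"rz":0,"fingers":0},{"dx":-0.065,"dy":-0.003,"dz":0.026,"rx":-27,"ry":0,"rz":0,"fingers":0},{"dx":-0.065,"dy":-0.003,"dz":0.026,"rx":-27,"ry":0,"rz":0,"fingers":0}]' 
python3 - <<'E'
from h import *
o=ctrl.get_obs();M=cur(o)[1];print('tool force',M.T@o['contact_force'],wheel(o['eef_pos']),rel(cur(o),tgt(168,21,80)))
im=ctrl.snapshot('side');print(red('side',im));cv2.imwrite('pics/side8.png',cv2.resize(im[120:300,240:460,::-1],(770,630))[:600])
im=ctrl.snapshot('scene');print(red('scene',im))
im=ctrl.snapshot('wrist');print(red('wrist',im,o));cv2.imwrite('pics/w8o.png',overlay('wrist',im,o,-39))
ref=tgt(168,21,80)
for a in [(p,25,80) for p in (158,148,138,128,118,111)]:
    v=rel(ref,tgt(*a)); print(a[0],v[1:3].round(4),v[3].round(1))
E
```

```text
time_s: 14.38
eef_pos: [460.2, -63.4, 179.9]
orientation: [0.658, 0.364, -0.241, 0.613]
contact_force: [0.1, 0.7, 0.1]
grip_width: 0.0
tool force [ 0.1    0.205 -0.708] [ 66.665 150.104  81.063] [ 0.001 -0.001 -0.001  0.109  0.038 -0.153]
[(9, [381.0, 205.0], [91.7, -38.6, 0.0])]
[]
[(133, [495.0, 277.6], [97.8, -35.9, -0.0])]
158 [ 0.005 -0.015] 10.0
148 [ 0.012 -0.024] 20.0
138 [ 0.021 -0.033] 30.0
128 [ 0.031 -0.039] 40.0
118 [ 0.042 -0.044] 50.0
111 [ 0.05  -0.046] 57.0
```

View pics/w8o.png

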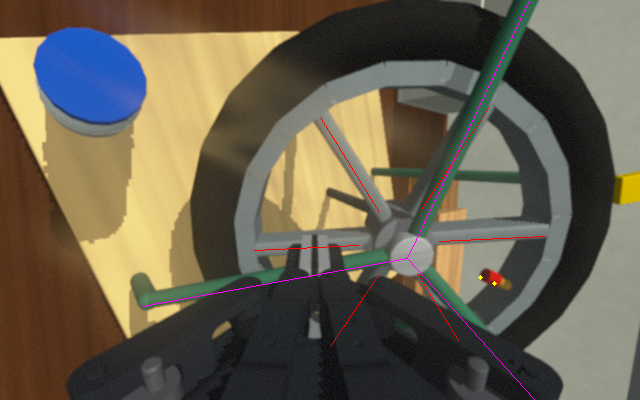

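```bash
python3 -m crank '[{"dx":0,"dy":0.005,"dz":-0.015,"rx":10,"ry":0,"rz":0,"fingers":0},{"dx":0,"dy":0.012,"dz":-0.024,"rx":20,"ry":0,"rz":0,"fingers":0},{"dx":0,"dy":0.021,"dz":-0.033,"rx":30,"ry":0,"rz":0,"fingers":0},{"dx":0,"dy":0.031,"dz":-0.039,"rx":40,"ry":0,"rz":0,"fingers":0},{"dx":0,"dy":0.042,"dz":-0.044,"rx":50,"ry":0,"rz":0,"fingers":0},{"dx":0,"dy":0.05,"dz":-0.046,"rx":57,"ry":0,"rz":0,"fingers":0},{"dx":0,"dy":0.05,"dz":-0.046,"rx":57,"ry":0,"rz":0,"fingers":0},{"dx":0,"dy":0.05,"dz":-0.046,"rx":57,"ry":0,"rz":0,"fingers":0}]' 
python3 - <<'E'
from h import *
o=ctrl.get_obs();M=cur(o)[1];print('tool force',M.T@o['contact_force'],wheel(o['eef_pos']),rel(cur(o),tgt(111,25,15)))
im=ctrl.snapshot('wrist');print(red('wrist',im,o));cv2.imwrite('pics/w9o.png',overlay('wrist',im,o,-38.5,[(*tgt(111,25,15),19)]))
E
```

```text
time_s: 15.52
eef_pos: [492.6, -16.6, 215.6]
orientation: [0.87, 0.207, -0.387, 0.225]
contact_force: [0.5, -0.5, -0.1]
grip_width: 0.2
tool force [0.239 0.644 0.036] [68.76  90.674 79.785] [ 0.065  0.001 -0.001  0.233 -0.018  0.129]
[(273, [506.2, 178.7], [93.3, -36.1, -0.0])]
```

View pics/w9o.png

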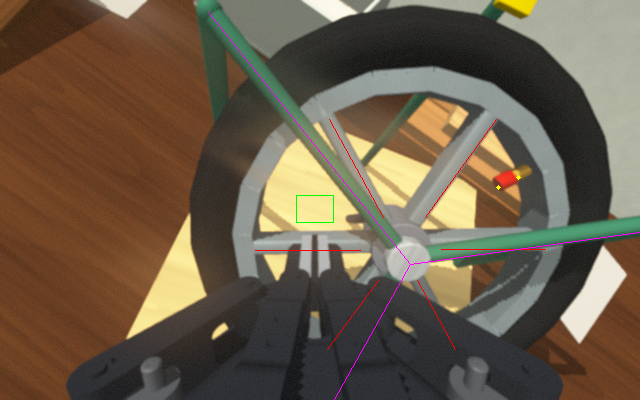

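```bash
python3 -m crank '[{"dx":0.01,"dy":0,"dz":0,"rx":0,"ry":0,"rz":0,"fingers":0},{"dx":0.025,"dy":0,"dz":0,"rx":0,"ry":0,"rz":0,"fingers":0},{"dx":0.035,"dy":0,"dz":0,"rx":0,"ry":0,"rz":0,"fingers":0},{"dx":0.045,"dy":0,"dz":0,"rx":0,"ry":0,"rz":0,"fingers":0},{"dx":0.055,"dy":0,"dz":0,"rx":0,"ry":0,"rz":0,"fingers":0},{"dx":0.065,"dy":0,"dz":0,"rx":0,"ry":0,"rz":0,"fingers":0},{"dx":0.065,"dy":0,"dz":0,"rx":0,"ry":0,"rz":0,"fingers":0}]' 
python3 - <<'E'
from h import *
o=ctrl.get_obs();M=cur(o)[1];print('tool force',M.T@o['contact_force'],wheel(o['eef_pos']),rel(cur(o),tgt(111,25,15)))
im=ctrl.snapshot('side');print(red('side',im))
E
```

```text
time_s: 16.45
eef_pos: [532.7, -4.7, 165.8]
orientation: [0.87, 0.207, -0.387, 0.224]
contact_force: [-0.2, 0.3, 0.3]
grip_width: -0.1
tool force [-0.299 -0.221 -0.24 ] [68.697 90.701 14.805] [-0.     0.    -0.001  0.132  0.004  0.124]
[(9, [381.0, 205.0], [91.7, -38.6, 0.0])]
```

```bash
python3 -m crank '[{"dx":0,"dy":0,"dz":0.002,"rx":0,"ry":0,"rz":0,"fingers":0},{"dx":0,"dy":0,"dz":0.004,"rx":0,"ry":0,"rz":0,"fingers":0},{"dx":0,"dy":0,"dz":0.0055,"rx":0,"ry":0,"rz":0,"fingers":0},{"dx":0,"dy":0,"dz":0.007,"rx":0,"ry":0,"rz":0,"fingers":0},{"dx":0,"dy":0,"dz":0.0085,"rx":0,"ry":0,"rz":0,"fingers":0},{"dx":0,"dy":0,"dz":0.010,"rx":-1.2,"ry":0,"rz":0,"fingers":0},{"dx":0,"dy":-0.001,"dz":0.012,"rx":-3,"ry":0,"rz":0,"fingers":0},{"dx":0,"dy":-0.001,"dz":0.014,"rx":-4.5,"ry":0,"rz":0,"fingers":0},{"dx":0,"dy":-0.001,"dz":0.016,"rx":-6,"ry":0,"rz":0,"fingers":0},{"dx":0,"dy":-0.002,"dz":0.019,"rx":-9,"ry":0,"rz":0,"fingers":0},{"dx":0,"dy":-0.002,"dz":0.023,"rx":-12,"ry":0,"rz":0,"fingers":0},{"dx":0,"dy":-0.002,"dz":0.026,"rx":-15,"ry":0,"rz":0,"fingers":0},{"dx":0,"dy":-0.002,"dz":0.03,"rx":-18,"ry":0,"rz":0,"fingers":0},{"dx":0,"dy":-0.002,"dz":0.033,"rx":-21,"ry":0,"rz":0,"fingers":0},{"dx":0,"dy":-0.001,"dz":0.036,"rx":-24,"ry":0,"rz":0,"fingers":0},{"dx":0,"dy":-0.0005,"dz":0.038,"rx":-25.5,"ry":0,"rz":0,"fingers":0},{"dx":0,"dy":0,"dz":0.04,"rx":-27,"ry":0,"rz":0,"fingers":0},{"dx":0,"dy":0.0005,"dz":0.041,"rx":-28,"ry":0,"rz":0,"fingers":0},{"dx":0,"dy":0.0005,"dz":0.042,"rx":-29,"ry":0,"rz":0,"fingers":0},{"dx":0,"dy":0.001,"dz":0.043,"rx":-30,"ry":0,"rz":0,"fingers":0}]' 
python3 - <<'E'
from h import *
o=ctrl.get_obs();M=cur(o)[1];print('tool force',M.T@o['contact_force'],wheel(o['eef_pos']),rel(cur(o),tgt(141,16,15)))
for n in ('side','scene','wrist'):
    im=ctrl.snapshot(n);print(n,red(n,im,o))
    if n!='wrist':
        y,x=(120,240) if n=='side' else (170,240)
        cv2.imwrite(f'pics/{n}10.png',cv2.resize(im[y:y+150,x:x+190,::-1],(760,600),interpolation=2))
E
```

```text
time_s: 19.0
eef_pos: [508.4, -29.2, 141.0]
orientation: [0.783, 0.3, -0.32, 0.442]
contact_force: [2.3, 2.6, 3.4]
grip_width: -0.0
tool force [-0.71   2.263 -4.247] [ 65.767 127.426  15.231] [ 0.    -0.    -0.001  0.155 -0.088  0.037]
side [(10, [378.3, 190.3], [92.6, -5.8, 0.0])]
scene []
wrist [(319, [592.7, 187.2], [96.1, -5.5, -0.0])]
```

View pics/side10.png

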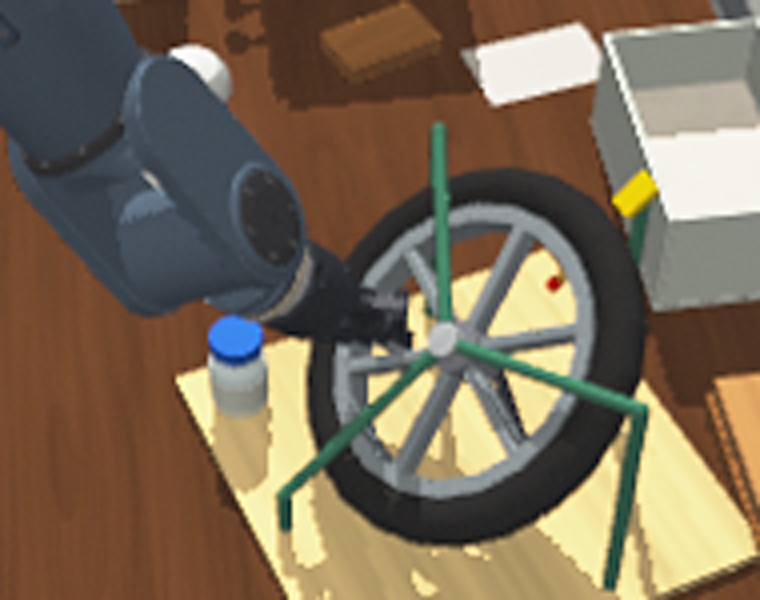

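View pics/scene10.png

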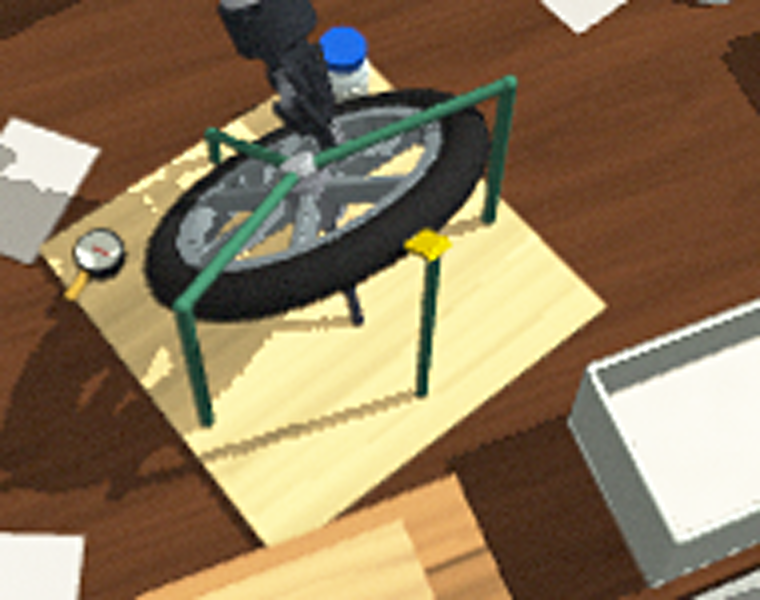

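```bash
python3 -m crank '[{"dx":0,"dy":0,"dz":0.0012,"rx":-1,"ry":0,"rz":0,"fingers":0},{"dx":0,"dy":0,"dz":0.0023,"rx":-2,"ry":0,"rz":0,"fingers":0},{"dx":0,"dy":-0.001,"dz":0.0035,"rx":-3,"ry":0,"rz":0,"fingers":0},{"dx":0,"dy":-0.001,"dz":0.0045,"rx":-4,"ry":0,"rz":0,"fingers":0},{"dx":0,"dy":-0.001,"dz":0.005,"rx":-4.5,"ry":0,"rz":0,"fingers":0},{"dx":0,"dy":-0.001,"dz":0.005,"rx":-4.5,"ry":0,"rz":0,"fingers":0}]' 
python3 - <<'E'
from h import *
o=ctrl.get_obs();M=cur(o)[1];print('tool force',M.T@o['contact_force'],wheel(o['eef_pos']))
for n in ('side','wrist'):
    im=ctrl.snapshot(n);print(n,red(n,im,o))
    cv2.imwrite(f'pics/{n}11.png',im[:,:,::-1])
    h=im.astype(int);m=(h[:,:,0]>150)&(h[:,:,1]>130)&(h[:,:,2]<70)
    k,lab,st,ce=cv2.connectedComponentsWithStats(m.astype(np.uint8))
    for i in range(1,k):
        if st[i,4]>15: print('yellow',st[i],ce[i],wheel(plane(ray(n,ce[i],o),O,N)))
E
```

```text
time_s: 19.9
eef_pos: [506.5, -33.3, 138.4]
orientation: [0.765, 0.312, -0.308, 0.472]
contact_force: [0.5, 2.4, 3.1]
grip_width: -0.2
tool force [-1.587  1.113 -3.431] [ 65.703 131.978  15.196]
side [(6, [377.2, 188.8], [92.0, -1.4, 0.0])]
yellow [393 163  11  11  71] [398.169 168.028] [184.931   0.394   0.   ]
yellow [342 286   7   6  17] [345.294 288.412] [ 259.841 -131.597    0.   ]
wrist [(318, [593.1, 187.3], [96.2, -1.2, -0.0])]
```

View pics/wrist11.png

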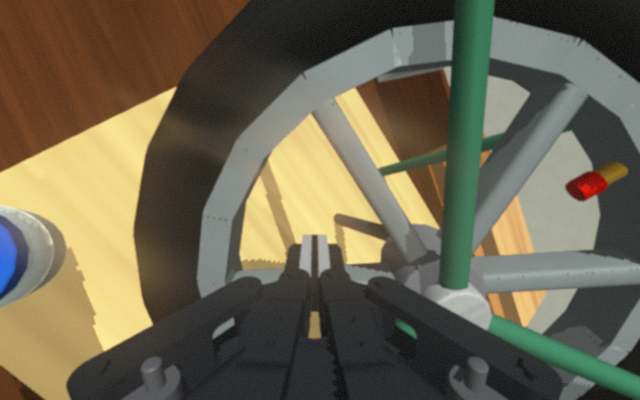

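```bash
python3 -m crank '[{"dx":0,"dy":0,"dz":0.0008,"rx":-0.7,"ry":0,"rz":0,"fingers":0},{"dx":0,"dy":0,"dz":0.0016,"rx":-1.4,"ry":0,"rz":0,"fingers":0},{"dx":0,"dy":0,"dz":0.0016,"rx":-1.4,"ry":0,"rz":0,"fingers":0},{"dx":0,"dy":0,"dz":-0.002,"rx":-1.4,"ry":0,"rz":0,"fingers":0},{"dx":0,"dy":0,"dz":-0.005,"rx":-1.4,"ry":0,"rz":0,"fingers":0},{"dx":-0.02,"dy":0,"dz":-0.005,"rx":-1.4,"ry":0,"rz":0,"fingers":0},{"dx":-0.05,"dy":0,"dz":-0.005,"rx":-1.4,"ry":0,"rz":0,"fingers":0},{"dx":-0.09,"dy":0,"dz":-0.005,"rx":-1.4,"ry":0,"rz":0,"fingers":0},{"dx":-0.13,"dy":0,"dz":-0.005,"rx":-1.4,"ry":0,"rz":0,"fingers":0},{"dx":-0.13,"dy":0,"dz":-0.005,"rx":-1.4,"ry":0,"rz":0,"fingers":0},{"dx":-0.13,"dy":0,"dz":-0.005,"rx":-1.4,"ry":0,"rz":0,"fingers":0}]' 
cat > look.py <<'E'
from h import *
import sys
o=ctrl.get_obs();M=cur(o)[1];print('tool force',M.T@o['contact_force'],wheel(o['eef_pos']),o['time_s'])
for n in ('side','scene','wrist'):
    im=ctrl.snapshot(n);print(n,red(n,im,o))
    cv2.imwrite(f'pics/{n}{sys.argv[1]}.png',im[:,:,::-1])
    h=im.astype(int);m=(h[:,:,0]>150)&(h[:,:,1]>130)&(h[:,:,2]<70)
    k,lab,st,ce=cv2.connectedComponentsWithStats(m.astype(np.uint8))
    for i in range(1,k):
        w=wheel(plane(ray(n,ce[i],o),O,N))
        if st[i,4]>15 and abs(w[0]-186)<15: print('yellow',ce[i],w)
E
python3 look.py 12
```

```text
time_s: 21.38
eef_pos: [427.6, -52.8, 239.6]
orientation: [0.759, 0.315, -0.304, 0.481]
contact_force: [0.2, -0.2, 0.5]
grip_width: 0.3
tool force [-0.258  0.49   0.01 ] [ 66.881 127.89  144.897] 21.375
side [(8, [377.0, 188.5], [92.1, -0.5, -0.0])]
yellow [398.043 168.014] [184.655   0.508   0.   ]
scene []
yellow [346.958 230.667] [187.543   0.808   0.   ]
wrist [(101, [462.7, 157.3], [95.5, 0.5, -0.0])]
yellow [557.817 100.478] [190.34    0.402   0.   ]
```

View pics/wrist12.png

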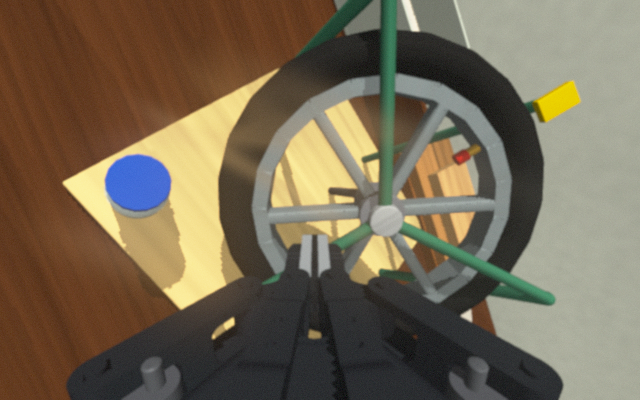

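View pics/side12.png

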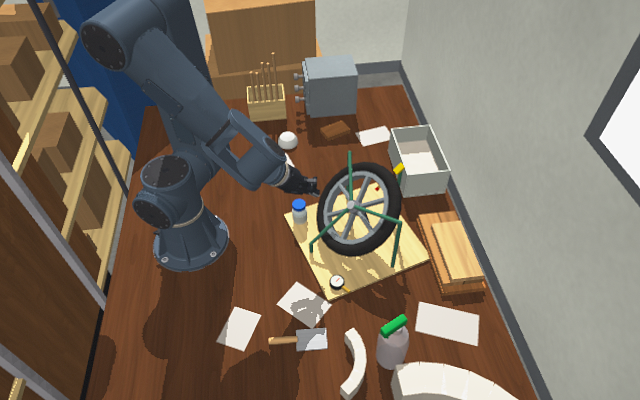

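```bash
python3 - <<'E'
from h import *
o=ctrl.get_obs();print(o['joint_vel'],o['time_s'],red('side',ctrl.snapshot('side')))
ctrl.job_done()
E
```

```text
[-0.001 -0.001 -0.001 -0.007  0.001  0.004] 21.525 [(8, [377.0, 188.5], [92.1, -0.5, -0.0])]
the job is handed in; nothing more can be done
```

The red-capped valve stem is at the top of the wheel, in line with the yellow mark. The wheel is at rest and the hand is clear, and I handed the job in at 21.5 s.

**How it was done:** I put the closed fingertips through the left window and gave three slow pushes on three successive spokes. They turned the stem about 44°, 60° and 39°, from −143° to 0°. Contact force was about 5 N wherever I read it between pushes. The gap with the stem in it was never entered. By the poses used, the fingers stayed off the tyre, valve stem and bars.

**Last checks:**

| View | Stem | Yellow mark |
|---|---|---|
| Wrist camera | +0.5° | +0.4° |
| Side camera | −0.5° | +0.5° |
| Scene camera | red cap not detected | +0.8° |

- **Disagreement:** the wrist and side cameras differ by about 1°, which is within calibration error.
- **At rest:** the side camera gave the same stem angle twice in a row, and the joints were still.
- **Clear of the wheel:** the fingertips are about 125 mm from the wheel and the wrist force is about 0.5 N. The jar and the other things on the bench look unmoved in the last side picture, judged by eye only.

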